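# Sweep up the offcuts, shut the scrap bay and book it

### The arm

A 6-joint arm with a two-finger parallel gripper is mounted at the origin on the work surface. World frame = base frame: x ahead of the robot, y to its left, z up, the work surface at z = 0. Lengths are in m, angles in rad, forces in N, time in s.
With the tool pointing down it reaches from about 0.3 to 0.875 m from the base axis. Payload 6.4 kg.
Tool frame: the origin (TCP) lies where the fingers leave the gripper's body, on its centre line; the fingertips stand 73 mm ahead of it and the grasp point (between the pads) lies 54 mm ahead of it; z points along the fingers, y is the line along which they close (so a half turn about z gives the same grasp; the last joint's range is limited). The gripper opens to 85 mm and grips with 20 to 120 N. Pads are 22 mm wide; open, the fingers measure 114 mm over their backs; the gripper's body (76 mm by 85 mm) begins 54 mm behind the grasp point. The pads swing forward as they close: fully open they stand 13 mm farther back than shut.
Start: joints at [0.994, 0.181, 1.607, -0, 1.354, -0.206], TCP at [0.208, 0.536, 0.304] pointing down, gripper open.
Joint ranges: [-2.99, 2.99], [-0.89, 2.07], [0.3, 2.58], [-1.14, 4.28], [0, 2.63], [-3.12, 3.12]. Speed limits (rad/s): [2.57, 2.57, 3.01, 3.14, 3.14, 3.14].

### API

Orientations are given as a unit quaternion [w, x, y, z].
In Python, from bench import ctrl gives the robot as it stands.
- The arm moves only by the tool carry_out, never from a script. Its argument "steps" is one flat list of numbers, 7 for each row, row after row: the shift along the tool's x, y, z in m, then the turn, a rotation vector about the tool's x, y, z in rad, then the opening, from 0 (shut) to 1 (fully open). In form: [dx, dy, dz, wx, wy, wz, claw, dx, dy, dz, wx, wy, wz, claw, ...]. A call has 1 to 20 rows; each row is the pose to reach, as a shift and turn from the pose commanded when the call began, along the tool's axes at that moment; what a row does not reach only later rows make up. A row lasts 1/10 s, in which the tool goes at most 50 mm and 8.59 degrees, less where a joint would pass 70% of its speed; a pose out of reach is approached as far as the arm can. A call with a gripper value outside its range is refused whole. The fingers move at their own pace and stop on an object; the grip force is fixed at half the most. Time passes only in rows, so rows that repeat a pose let the fingers close. It gives the time, the measured TCP pose, the force, the opening and the grip force at its end, in the units of the state.
- ctrl.get_obs(): the state, without advancing time (a new reading comes with each control period).
- ctrl.camera(name): name is "scene" or "top" or "wrist"; returns the picture (400x640x3 uint8, red, green, blue); there is no depth.
- ctrl.camera_params(name): a dict with "vertical_fov" (degrees; the focal length in pixels is half the picture's height over the tangent of half this angle, whatever the lens; pixels are square), "cx", "cy" (the principal point, pixels), "cam_to_world" (4x4, takes a point from camera to world coordinates); the wrist camera has in their place "hand_eye" (4x4, takes a point from camera to tool coordinates, whose origin is the TCP and whose axes are the flange's). Camera axes: x right, y down, z forward; pixel columns grow to the right and rows downward; lengths in m; the calibration is good to about 2 mm. The wrist camera is an equidistant fisheye: a pixel r from the principal point sees the ray r / f radians off the axis. A picture is of the moment at which its call begins: read the wrist's pose just before it. camera_params takes no time and is no camera call.
- ctrl.hand_in(): hands the job in; it is judged then, once.
The state is a dict: "time_s": time; "q": joint angles; "dq": joint speeds; "joint_efforts": joint torques, N m; "eef_pos": TCP position; "eef_rot": TCP orientation; "wrist_force": force on the tool from outside, world axes, zero at the start; "torque": the same for the moment, N m; "opening": opening from 0.0 (shut) to 1.0 (fully open); "grasp_force": force on a finger pad.
Only numpy, scipy, OpenCV 4.12 (cv2) and the standard library are available. Lean on these libraries where they do the work, as an engineer would, in place of code of your own. Each camera call takes 0.05 s, during which the arm holds its last target. There are 200 camera calls.

### The job

Open the scrap bay's red gate fully, and with the push block sweep all the loose wooden offcuts on the bench into the scrap bay (do not touch them with the fingers), then slide the gate fully shut against its stop. After that book the bay: stand its blue tin upright in the middle of the white spot with its orange stripe facing the scanner squarely, and let go. At the end the push block must stand back on its green parking board, centred and lying lengthwise along it, with the offcuts still in the bay and the gate still shut; leave the other things on the bench where they are.

Things in the scene. Friction and masses are not known exactly. Their poses are not given: they have to be found in the camera images.
- bay: Scrap bay, fixed: U of plywood walls 60 mm high, its floor the bench. Origin: on its floor. Inside: x -100 to 100 mm, y -120 (back wall) to 90 mm; mouth = whole +y side. Two yellow wings 45 mm high flare from x +-105 mm at y 110 to x +-142 at y 172. Offcuts start before the mouth (bay frame y 155 to 345 mm, x +-100 mm).
- gate (a joint): Red sliding gate of the bay, 10 mm thick, top edge 55 mm above the bench, in the plane y = 97 mm of the bay frame. It slides along the bay's -x: 0 = fully open (mouth clear), 0.21 m = fully shut against its stop. About 1.5 N of friction; stays where it is left; starts shut or nearly so.
- gate_grip (a point): Centre of the gate's black grip: a block 40 mm along the bay's x, 18 mm thick along the bay's y, 55 to 95 mm above the bench, on the gate's leading end. Moves with the gate; shut, it is 0.21 m further along the bay's -x than when open. Axes as the bay's.
- park: Green parking board for the push block, fixed, 180 x 80 mm (its x, y), 6 mm thick, with a white outline field. Origin: centre of its underside, on the bench.
- pusher: Push block, the sweeping tool: pale wooden block 140 mm (its x) x 40 mm (its y) x 45 mm high, with an upright orange handle, 60 mm along x, 24 mm thick along y, 45 to 119 mm above its underside. Either 140 mm face sweeps. Loose, 0.24 to 0.39 kg, starts standing on the parking board. Origin: centre of its underside.
- station: Scanner station, fixed: dark mat, flush with the bench, from x -55 to +155 mm, y -60 to +60 mm, with a grey scanner block (119 mm high) on x 90 to 150 mm. Its +x axis points from the white target spot to the scanner window. Origin: on the bench under the spot's centre.
- spot (a point): Centre of the white round target spot, at bench height.
- window (a point): Centre of the scanner window, on the scanner block's face, 90 mm from the spot's centre and 65 mm above the bench.
- tin: The bay's blue tin, closed cylinder 58 mm across, 109 mm high, 0.2 to 0.5 kg, loose, standing on the bench. An orange stripe runs up its side and on to the middle of its lid; its +x axis points from its centre out through the stripe. Origin: centre of its underside.
- tin_mark (a point): Point on the tin's orange stripe, on its side, 29 mm from its axis, 65 mm above its underside.
- offcut1: Loose wooden offcut 70 x 40 x 36 mm (its x, y, z), 0.06 to 0.21 kg. Origin: centre of its underside. Three to five of the seven offcuts are present (None if absent).
- offcut2: Loose wooden offcut 66 x 38 x 32 mm (its x, y, z), 0.06 to 0.21 kg. Origin: centre of its underside. Three to five of the seven offcuts are present (None if absent).
- offcut3: Loose wooden offcut 72 x 36 x 34 mm (its x, y, z), 0.06 to 0.21 kg. Origin: centre of its underside. Three to five of the seven offcuts are present (None if absent).
- offcut4: Loose wooden offcut 64 x 42 x 38 mm (its x, y, z), 0.06 to 0.21 kg. Origin: centre of its underside. Three to five of the seven offcuts are present (None if absent).
- offcut5: Loose wooden offcut 74 x 36 x 30 mm (its x, y, z), 0.06 to 0.21 kg. Origin: centre of its underside. Three to five of the seven offcuts are present (None if absent).
- offcut6: Loose wooden offcut 68 x 40 x 34 mm (its x, y, z), 0.06 to 0.21 kg. Origin: centre of its underside. Three to five of the seven offcuts are present (None if absent).
- offcut7: Loose wooden offcut 70 x 38 x 36 mm (its x, y, z), 0.06 to 0.21 kg. Origin: centre of its underside. Three to five of the seven offcuts are present (None if absent).
- plain_tin: Bystander, to be left alone: plain green tin without stripe, 58 mm across, 109 mm high. Origin about the centre of its underside.
- glue: Bystander, to be left alone: white glue bottle, 54 mm across, 150 mm high. Origin about the centre of its underside.
- tape: Bystander, to be left alone: yellow tape measure, 70 x 40 x 65 mm. Origin about the centre of its underside.
- screw_jar: Bystander, to be left alone: jar of screws, 64 mm across, 90 mm high. Origin about the centre of its underside.
- hammer: Bystander, to be left alone: hammer lying on the bench. Origin about the centre of its underside.
- spanner: Bystander, to be left alone: spanner lying on the bench. Origin about the centre of its underside.

How it is judged:
By the outcome, as a careful person would: the job done as asked, in the order asked, and still so for the second after the job is handed in, with the robot touching nothing.
Of offcut1, offcut2, offcut3, offcut4, offcut5, offcut6, offcut7 only 3 to 5 are there at a start; the rules pass over those that are not, and their reading is None.
At some moment in a run one of offcut1, offcut2, offcut3, offcut4, offcut5, offcut6, offcut7 may be knocked a few centimetres aside while the robot is not near it.
Once in a run the grip may slacken for a moment while it holds something.
It also fails if it takes over 210 s, if anything falls off the work surface, if the arm or the gripper's body presses on something with over 40 N, if the wrist force passes 120 N, or if a joint passes its speed limit or range.

## Working session

There is one attempt and no reset: what is moved stays moved. The work goes in short steps, Python scripts to look and compute and a tool call to move; the robot and the scene stay as the last step left them, time stands still between calls to the robot, and variables do not carry over. Pictures are saved under pics/ and viewed, at most 14 in all, crops included, and the job is handed in when it is done.

Besides the shell and the picture viewer there is one more tool, called after "Request:" in YAML: its name, and indented under it one key for each argument. carry_out: Moves the arm, as the interface text tells. Its arguments: {"type":"object","properties":{"steps":{"type":"array"}},"required":["steps"]}

```bash
ls; mkdir -p pics; python3 - <<'E'
from bench import ctrl
import cv2,numpy as np
np.set_printoptions(precision=4,suppress=True)
for n in("top","scene"):
    cv2.imwrite(f"pics/{n}0.png",ctrl.camera(n)[:,:,::-1]); print(n,ctrl.camera_params(n))
print(ctrl.camera_params("wrist")); print(ctrl.get_obs())
E
```

```text
pics
top {'vertical_fov': 49.13964177263469, 'cx': 322.73848919477757, 'cy': 199.07588203443802, 'cam_to_world': array([[-0.0153, -0.9915,  0.1289,  0.3504],
       [-0.9997,  0.0127, -0.0209, -0.0516],
       [ 0.0191, -0.1292, -0.9914,  1.3356],
       [ 0.    ,  0.    ,  0.    ,  1.    ]])}
scene {'vertical_fov': 57.903477368507495, 'cx': 320.28536945860543, 'cy': 193.95220619889076, 'cam_to_world': array([[ 0.8562,  0.4309, -0.2852,  0.8495],
       [ 0.5167, -0.7077,  0.4819, -0.6363],
       [ 0.0058, -0.5599, -0.8285,  1.0559],
       [ 0.    ,  0.    ,  0.    ,  1.    ]])}
{'vertical_fov': 65.70646984690485, 'cx': 322.2004663341736, 'cy': 199.83511959610726, 'hand_eye': array([[-0.0007, -0.9475, -0.3198,  0.0817],
       [ 1.    , -0.0005, -0.0008, -0.0009],
       [ 0.0006, -0.3198,  0.9475, -0.0699],
       [ 0.    ,  0.    ,  0.    ,  1.    ]])}
{'time_s': 0.1, 'q': array([ 0.9937,  0.1815,  1.6079, -0.    ,  1.3538, -0.2063]), 'dq': array([-0.0008, -0.0004, -0.0014, -0.002 ,  0.0006, -0.0003]), 'joint_efforts': array([  0.0001, -44.5881, -35.2238,  -0.0002,   0.0041,   0.    ]), 'eef_pos': array([0.2081, 0.5356, 0.3031]), 'eef_rot': array([-0.0003,  0.1843,  0.9829, -0.0007]), 'wrist_force': array([ 0.4102, -0.6458,  0.2149]), 'torque': array([-0.0209,  0.0061, -0.0171]), 'grasp_force': 0.0, 'opening': 0.9977857480219329}
```

View pics/top0.png

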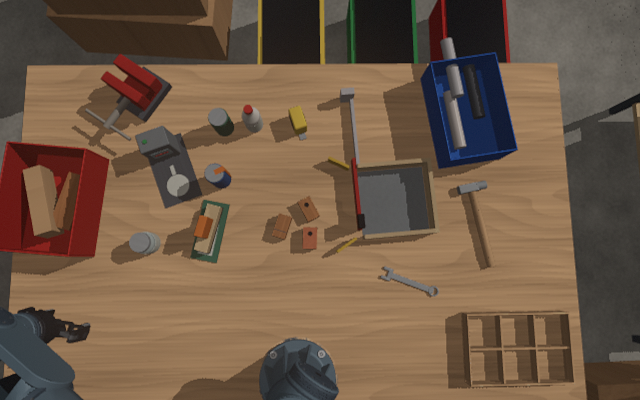

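View pics/scene0.png

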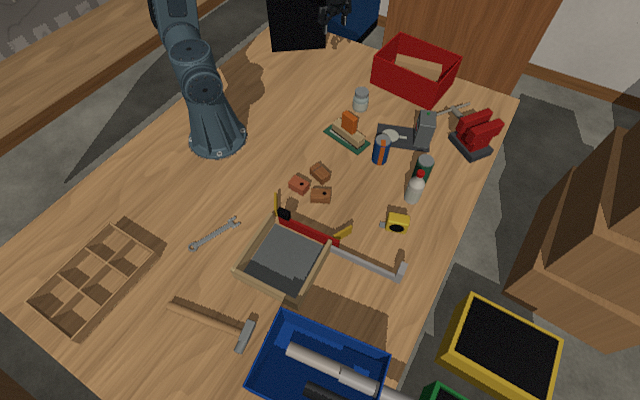

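The top view shows three offcuts (about (307,209), (282,226) and (310,238)), the bay at right with its gate near shut (grip near (361,222)), the pusher on its board at (210,232), the tin at (217,176) and the spot at (178,185). In the scene view the tin is at (381,150), the pusher at (350,130) and the grip at (285,214). I'll enlarge both.

```bash
cat > h.py <<'E'
from bench import ctrl
import cv2,numpy as np
from scipy.spatial.transform import Rotation as R
np.set_printoptions(precision=4,suppress=True)
def par(n):
    p=ctrl.camera_params(n); return p,200/np.tan(np.radians(p["vertical_fov"]/2))
def ray(n,uv,T=None):
    p,f=par(n); d=(np.array(uv,float)-[p["cx"],p["cy"]])/f
    if n=="wrist":
        r=np.hypot(*d); v=np.r_[d*np.sinc(r/np.pi),np.cos(r)]; M=T@p["hand_eye"]
    else: v=np.r_[d,1]; M=p["cam_to_world"]
    v=M[:3,:3]@v; return M[:3,3],v/np.linalg.norm(v)
def onz(n,uv,z,T=None):
    o,v=ray(n,uv,T); return o+v*(z-o[2])/v[2]
def tri(*rs):
    A=[np.eye(3)-np.outer(v,v) for o,v in rs]
    x=np.linalg.solve(sum(A),sum(a@o for a,(o,v) in zip(A,rs)))
    return x,max(np.linalg.norm(a@(x-o)) for a,(o,v) in zip(A,rs))
def proj(n,P,T=None):
    p,f=par(n); M=p["cam_to_world"] if n!="wrist" else T@p["hand_eye"]
    c=np.linalg.inv(M)@np.r_[P,1]; c=c[:3]
    if n=="wrist":
        t=np.arctan2(np.hypot(c[0],c[1]),c[2]); d=c[:2]/np.hypot(c[0],c[1])*t
    else: d=c[:2]/c[2]
    return d*f+[p["cx"],p["cy"]]
def tcp():
    o=ctrl.get_obs(); T=np.eye(4); q=o["eef_rot"]; T[:3,:3]=R.from_quat(np.r_[q[1:],q[0]]).as_matrix(); T[:3,3]=o["eef_pos"]; return T
def go(pos,yaw):
    """shift & turn in tool axes to TCP pos with tool down, tool y at yaw (mod pi)"""
    T=tcp(); y=np.array([np.cos(yaw),np.sin(yaw),0]); 
    if y@T[:3,1]<0: y=-y
    z=np.array([0,0,-1.]); G=np.c_[np.cross(y,z),y,z]
    print("shift",T[:3,:3].T@(np.array(pos)-T[:3,3]),"turn",R.from_matrix(T[:3,:3].T@G).as_rotvec(),"t",ctrl.get_obs()["time_s"])
E
python3 - <<'E'
import cv2
a=cv2.imread("pics/top0.png")[80:280,120:380];cv2.imwrite("pics/topc.png",cv2.resize(a,None,fx=3,fy=3,interpolation=2))
a=cv2.imread("pics/scene0.png")[80:260,230:450];cv2.imwrite("pics/scenec.png",cv2.resize(a,None,fx=3.3333,fy=3.3333,interpolation=2))
E
```

```text
(no output)
```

View pics/topc.png

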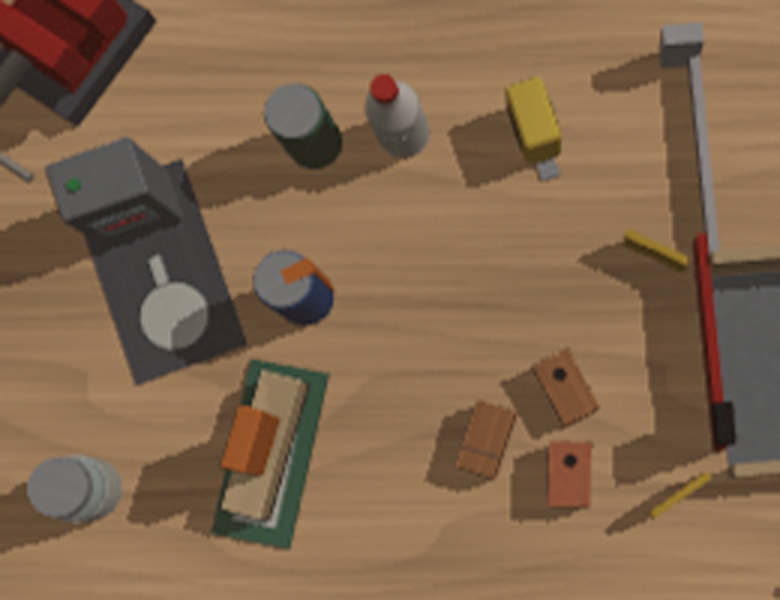

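View pics/scenec.png

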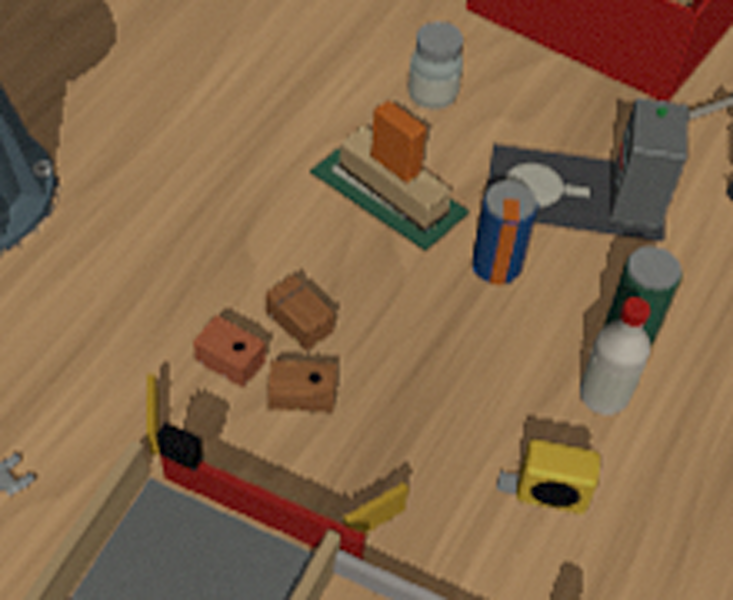

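Top crop: board corners (250,360), (328,374), (290,549), (213,533); wings (687,264)–(627,235) and (709,476)–(653,514); grip top about (724,423); tin lid centre (287,279); spot (174,316). Scene crop: lid centre (510,195), spot about (536,185), grip about (181,440).

```bash
cat > m.py <<'E'
from h import *
t=lambda x,y:(120+x/3,80+y/3)
s=lambda x,y:(230+x*.3,80+y*.3)
T=lambda x,y,z:onz("top",t(x,y),z)
S=lambda x,y,z:onz("scene",s(x,y),z)
def fit(loc,W):
    loc=np.array(loc,float);W=np.array(W)[:,:2];a=loc-loc.mean(0);b=W-W.mean(0)
    th=np.arctan2((a[:,0]*b[:,1]-a[:,1]*b[:,0]).sum(),(a*b).sum())
    c,s_=np.cos(th),np.sin(th);Q=np.array([[c,-s_],[s_,c]]);o=W.mean(0)-Q@loc.mean(0)
    return o,th,np.linalg.norm(W-(loc@Q.T+o),axis=1)
E
python3 - <<'E'
from m import *
print("bay",*fit([(.105,.110),(.142,.172),(-.105,.110),(-.142,.172)],[T(687,264,.045),T(627,235,.045),T(709,476,.045),T(653,514,.045)]))
print("park top",*fit([(.09,.04),(.09,-.04),(-.09,-.04),(-.09,.04)],[T(250,360,.006),T(328,374,.006),T(290,549,.006),T(213,533,.006)]))
print("park sc",*fit([(.09,.04),(.09,-.04),(-.09,-.04),(-.09,.04)],[S(0,0,0)]*4)) if 0 else None
print("parkcorners scene",S(312,170,.006),S(428,248,.006),S(468,210,.006))
print("parkcorners top",T(213,533,.006),T(290,549,.006),T(328,374,.006),T(250,360,.006))
# block top z .051 : visible far-right corner etc
print("block top",T(262,369,.051),T(308,378,.051),T(222,510,.051),T(271,524,.051))
print("block sc",S(345,145,.051),S(436,214,.051))
print("handle tri",tri(ray("top",t(243,406)),ray("scene",s(428,122))),tri(ray("top",t(222,466)),ray("scene",s(388,100))))
print("handle",T(242,405,.125),T(222,466,.125),S(372,108,.125),S(388,100,.125),S(428,122,.125),S(410,134,.125))
print("grip",T(713,401,.095),T(730,402,.095),T(735,443,.095),T(716,446,.095),S(165,428,.095),S(202,440,.095),tri(ray("top",t(730,402)),ray("scene",s(200,441))))
print("lid tri",tri(ray("top",t(287,279)),ray("scene",s(510,196))),T(287,279,.109),S(510,196,.109))
print("stripe lid",T(315,263,.109),S(512,214,.109))
print("spot",T(174,316,0),S(536,185,0),"tri",tri(ray("top",t(174,316)),ray("scene",s(536,185))))
print("mat",T(135,384,0),T(246,344,0),T(181,160,0),"glyph",T(153,258,0))
print("scan sc",S(495,146,0),S(663,237,0),S(489,182,0))
E
```

```text
bay [ 0.5144 -0.2793] 0.07438446768833745 [0.0027 0.0027 0.0026 0.0036]
park top [0.4301 0.2623] -0.1965404628749351 [0.0013 0.0008 0.0006 0.002 ]
parkcorners scene [0.3434 0.2395 0.006 ] [0.518  0.2042 0.006 ] [0.5309 0.2795 0.006 ]
parkcorners top [0.3513 0.3179 0.006 ] [0.3343 0.2411 0.006 ] [0.5097 0.2055 0.006 ] [0.5251 0.2846 0.006 ]
block top [0.5101 0.2613 0.051 ] [0.5006 0.2163 0.051 ] [0.3732 0.2973 0.051 ] [0.3591 0.2499 0.051 ]
block sc [0.3775 0.256  0.051 ] [0.5169 0.2164 0.051 ]
handle tri (array([0.4701, 0.2621, 0.1275]), np.float64(0.004261102927404829)) (array([0.4136, 0.2811, 0.1175]), np.float64(0.0016666259251567953))
handle [0.4677 0.261  0.125 ] [0.4119 0.2781 0.125 ] [0.4093 0.2549 0.125 ] [0.4183 0.2751 0.125 ] [0.4721 0.2678 0.125 ] [0.464  0.2413 0.125 ]
grip [ 0.4685 -0.1767  0.095 ] [ 0.4673 -0.1928  0.095 ] [ 0.4282 -0.1965  0.095 ] [ 0.4257 -0.1784  0.095 ] [ 0.4382 -0.1903  0.095 ] [ 0.475  -0.1832  0.095 ] (array([ 0.471 , -0.1893,  0.0972]), np.float64(0.005068670639650265))
lid tri (array([0.5901, 0.2263, 0.1115]), np.float64(0.0025929849158023593)) [0.5884 0.2253 0.109 ] [0.5913 0.2306 0.109 ]
stripe lid [0.6035 0.1991 0.109 ] [0.604  0.2087 0.109 ]
spot [0.5723 0.3644 0.    ] [0.5803 0.3625 0.    ] tri (array([ 0.5761,  0.3689, -0.0091]), np.float64(0.002673566393548714))
mat [0.5028 0.4019 0.    ] [0.5424 0.2905 0.    ] [0.7366 0.3617 0.    ] glyph [0.6331 0.3876 0.    ]
scan sc [0.5104 0.3952 0.    ] [0.7398 0.3648 0.    ] [0.5304 0.3377 0.    ]
```

```bash
python3 - <<'E'
from m import *
go([.42,.2,.30],1.645);go([.385,-.188,.30],1.645);go([.385,-.188,.143],1.645)
o=np.array([.5144,-.2793]);th=.0744;Q=np.array([[np.cos(th),-np.sin(th)],[np.sin(th),np.cos(th)]])
for nm,P in dict(A=[(533,362),(568,350),(597,407),(565,425)],B=[(476,402),(516,412),(497,478),(458,468)],C=[(551,443),(591,442),(590,507),(549,506)]).items():
    W=np.array([T(*p,.034)[:2] for p in P]); print(nm,W.mean(0),((W-o)@Q).round(3).tolist())
for nm,p in dict(gluetop=(383,88,.15),tape=(533,115,.065),plain=(294,110,.109),jar=(62,488,.09)).items(): print(nm,T(*p))
E
```

```text
shift [-0.3191 -0.236   0.0034] turn [-0.0014 -0.0006 -0.445 ] t 0.1
shift [-0.4271 -0.6103  0.0039] turn [-0.0014 -0.0006 -0.445 ] t 0.1
shift [-0.4271 -0.6101  0.1609] turn [-0.0014 -0.0006 -0.445 ] t 0.1
A [ 0.4913 -0.0361] [[0.022, 0.275], [0.031, 0.239], [-0.029, 0.215], [-0.044, 0.248]]
B [0.4386 0.0426] [[-0.013, 0.334], [-0.027, 0.296], [-0.09, 0.32], [-0.077, 0.357]]
C [ 0.4033 -0.0396] [[-0.06, 0.264], [-0.063, 0.224], [-0.127, 0.231], [-0.122, 0.271]]
gluetop [0.7605 0.1298 0.15  ]
tape [ 0.7607 -0.0068  0.065 ]
plain [0.7535 0.2212 0.109 ]
jar [0.3953 0.4363 0.09  ]
```

Request:
carry_out:
  steps: [-0.319,-0.236,0,0,0,-0.445,0,-0.319,-0.236,0,0,0,-0.445,0,-0.319,-0.236,0,0,0,-0.445,0,-0.319,-0.236,0,0,0,-0.445,0,-0.319,-0.236,0,0,0,-0.445,0,-0.319,-0.236,0,0,0,-0.445,0,-0.319,-0.236,0,0,0,-0.445,0,-0.319,-0.236,0,0,0,-0.445,0,-0.319,-0.236,0,0,0,-0.445,0,-0.427,-0.61,0,0,0,-0.445,0,-0.427,-0.61,0,0,0,-0.445,0,-0.427,-0.61,0,0,0,-0.445,0,-0.427,-0.61,0,0,0,-0.445,0,-0.427,-0.61,0,0,0,-0.445,0,-0.427,-0.61,0,0,0,-0.445,0,-0.427,-0.61,0,0,0,-0.445,0,-0.427,-0.61,0,0,0,-0.445,0,-0.427,-0.61,0,0,0,-0.445,0,-0.427,-0.61,0,0,0,-0.445,0]

```text
time_s: 2.0
eef_pos: [0.3851, -0.1872, 0.3034]
eef_rot: [-0.0, -0.036, 0.999, 0.001]
wrist_force: [0.6, 1.1, -1.2]
opening: 0.001
grasp_force: 0.0
```

```bash
python3 - <<'E'
from m import *
M=tcp();np.save("w1.npy",M);cv2.imwrite("pics/w1.png",ctrl.camera("wrist")[:,:,::-1]);print(M);go([.385,-.188,.143],1.645)
E
```

```text
[[-0.9974 -0.0722 -0.0007  0.3851]
 [-0.0722  0.9974  0.0015 -0.1872]
 [ 0.0006  0.0015 -1.      0.3034]
 [ 0.      0.      0.      1.    ]]
shift [ 0.0002 -0.0018  0.1604] turn [ 0.0015 -0.0006 -0.0001] t 2.05
```

View pics/w1.png

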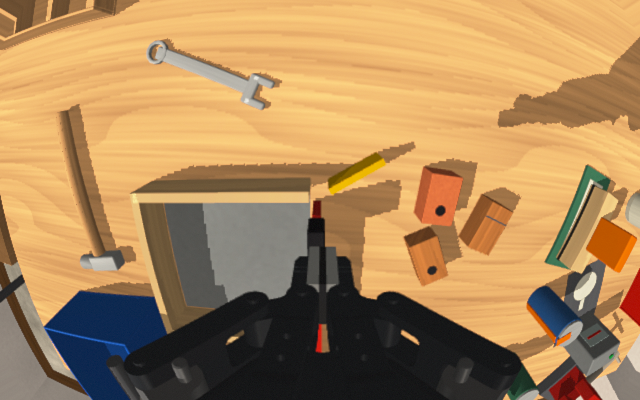

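The wrist view shows the low-x wall's end at (310,180)–(310,203), the wing at (328,185)–(384,156), the gate's red end at (317,200) and the grip hidden behind the shut fingers; offcuts are at (438,196), (487,224) and (426,256).

```bash
python3 - <<'E'
from m import *
M=np.load("w1.npy")
o=np.array([.5144,-.2793]);th=.0744;Q=np.array([[np.cos(th),-np.sin(th)],[np.sin(th),np.cos(th)]])
def W(u,v,z):
    p=onz("wrist",(u,v),z,M)[:2]; return p.round(4),((p-o)@Q).round(4)
for n,a in dict(wallout=(310,180,.06),wallin=(311,203,.06),backout=(133,193,.06),wing1=(329,186,.045),wing2=(384,155,.045),gateend=(317,201,.055)).items(): print(n,*W(*a))
print("tip proj",proj("wrist",(M@[0,0,.073,1])[:3],M), "grip if", proj("wrist",[.447,-.186,.095],M))
for nm,P,z in (("C",[(422,167),(462,169),(456,213),(416,221)],.034),("B",[(480,194),(512,212),(496,252),(462,240)],.034),("A",[(405,238),(430,228),(447,272),(420,285)],.034)):
    for p in P: print(nm,*W(*p,z))
E
```

```text
wallout [ 0.3875 -0.2007] [-0.1207  0.0878]
wallin [ 0.4129 -0.1981] [-0.0952  0.0885]
backout [ 0.4161 -0.4159] [-0.1082 -0.1289]
wing1 [ 0.3969 -0.1797] [-0.1098  0.1081]
wing2 [ 0.3574 -0.1226] [-0.1449  0.1679]
gateend [ 0.4119 -0.1918] [-0.0957  0.0949]
tip proj [324.4797 260.6682] grip if [319.8923 247.0742]
C [ 0.3689 -0.0731] [-0.1298  0.2164]
C [ 0.3662 -0.0207] [-0.1286  0.2689]
C [ 0.4226 -0.017 ] [-0.072   0.2684]
C [ 0.4363 -0.0692] [-0.0623  0.2153]
B [0.3953 0.0121] [-0.0971  0.2994]
B [0.4163 0.0709] [-0.0718  0.3566]
B [0.4768 0.0626] [-0.0121  0.3438]
B [0.4596 0.0012] [-0.0338  0.2838]
A [ 0.4599 -0.0794] [-0.0395  0.2034]
A [ 0.4447 -0.0487] [-0.0524  0.2351]
A [ 0.5087 -0.0085] [0.0144 0.2704]
A [ 0.5299 -0.0439] [0.033  0.2336]
```

Request:
carry_out:
  steps: [0,-0.002,0.16,0,0,0,0,0,-0.002,0.16,0,0,0,0,0,-0.002,0.16,0,0,0,0,0,-0.002,0.16,0,0,0,0,0,-0.002,0.16,0,0,0,0,-0.01,-0.002,0.16,0,0,0,0,-0.02,-0.002,0.16,0,0,0,0,-0.03,-0.002,0.16,0,0,0,0,-0.04,-0.002,0.16,0,0,0,0,-0.05,-0.002,0.16,0,0,0,0,-0.065,-0.002,0.16,0,0,0,0,-0.08,-0.002,0.16,0,0,0,0,-0.095,-0.002,0.16,0,0,0,0,-0.11,-0.002,0.16,0,0,0,0,-0.125,-0.002,0.16,0,0,0,0,-0.14,-0.002,0.16,0,0,0,0,-0.15,-0.002,0.16,0,0,0,0,-0.16,-0.002,0.16,0,0,0,0,-0.165,-0.002,0.16,0,0,0,0,-0.17,-0.002,0.16,0,0,0,0]

```text
time_s: 4.05
eef_pos: [0.5552, -0.1766, 0.1438]
eef_rot: [-0.0, -0.037, 0.999, 0.0]
wrist_force: [-2.4, 0.4, 0.9]
opening: -0.004
grasp_force: 0.9
```

Request:
carry_out:
  steps: [-0.004,0,0,0,0,0,0,-0.008,0,0,0,0,0,0,-0.012,0,0,0,0,0,0,-0.016,0,0,0,0,0,0,-0.02,0,0,0,0,0,0,-0.024,0,0,0,0,0,0,-0.028,0,0,0,0,0,0,-0.03,0,0,0,0,0,0,-0.032,0,0,0,0,0,0,-0.034,0,0,0,0,0,0,-0.036,0,0,0,0,0,0,-0.038,0,0,0,0,0,0]

```text
time_s: 5.25
eef_pos: [0.593, -0.1739, 0.1438]
eef_rot: [-0.0, -0.037, 0.999, 0.0]
wrist_force: [-1.2, 0.5, 0.1]
opening: 0.0
grasp_force: 0.8
```

```bash
python3 - <<'E'
from m import *
print(ctrl.get_obs()["wrist_force"],ctrl.get_obs()["torque"])
I=ctrl.camera("top")[:,:,::-1];cv2.imwrite("pics/t1.png",cv2.resize(I[80:280,220:440],None,fx=3,fy=3,interpolation=2))
E
```

```text
[-1.2171  0.4835  0.0591] [0.1668 0.2802 0.0084]
```

View pics/t1.png

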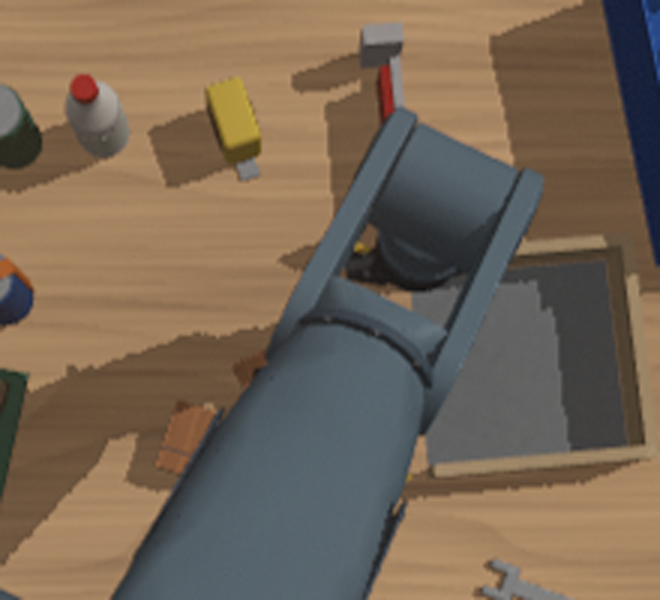

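The gate is sliding back: its trailing end (385,67) is close to the rail's end block (382,50). I'll continue in small steps until the stop.

Request:
carry_out:
  steps: [-0.002,0,0,0,0,0,0,-0.004,0,0,0,0,0,0,-0.006,0,0,0,0,0,0,-0.008,0,0,0,0,0,0,-0.009,0,0,0,0,0,0,-0.01,0,0,0,0,0,0]

```text
time_s: 5.9
eef_pos: [0.603, -0.1732, 0.1439]
eef_rot: [0.0, -0.037, 0.999, -0.0]
wrist_force: [-1.4, 0.3, -0.1]
opening: -0.004
grasp_force: 0.8
```

Request:
carry_out:
  steps: [-0.002,0,0,0,0,0,0,-0.003,0,0,0,0,0,0,-0.004,0,0,0,0,0,0,-0.005,0,0,0,0,0,0]

```text
time_s: 6.3
eef_pos: [0.6069, -0.173, 0.1439]
eef_rot: [-0.002, -0.037, 0.999, 0.0]
wrist_force: [-10.1, -0.4, 6.7]
opening: 0.001
grasp_force: 5.3
```

Request:
carry_out:
  steps: [-0.002,0,0,0,0,0,0,-0.003,0,0,0,0,0,0,-0.004,0,0,0,0,0,0,-0.005,0,0,0,0,0,0]

```text
time_s: 6.7
eef_pos: [0.6077, -0.1729, 0.1439]
eef_rot: [-0.007, -0.037, 0.999, 0.001]
wrist_force: [-32.9, -1.6, 21.4]
opening: -0.001
grasp_force: 16.3
```

Stop reached with the gate fully open. I'll back off and go over the push block, fingers open.

Request:
carry_out:
  steps: [0.02,0,0,0,0,0,0,0.02,0,-0.1,0,0,0,0,0.02,0,-0.156,0,0,0,0,0.02,0,-0.156,0,0,0,0,0.175,0.445,-0.156,0,0,0.315,1,0.175,0.445,-0.156,0,0,0.315,1,0.175,0.445,-0.156,0,0,0.315,1,0.175,0.445,-0.156,0,0,0.315,1,0.175,0.445,-0.156,0,0,0.315,1,0.175,0.445,-0.156,0,0,0.315,1,0.175,0.445,-0.156,0,0,0.315,1,0.175,0.445,-0.156,0,0,0.315,1,0.175,0.445,-0.156,0,0,0.315,1,0.175,0.445,-0.156,0,0,0.315,1,0.175,0.445,-0.156,0,0,0.315,1,0.175,0.445,-0.156,0,0,0.315,1]

```text
time_s: 8.3
eef_pos: [0.4055, 0.2586, 0.3002]
eef_rot: [0.001, 0.119, 0.993, 0.0]
wrist_force: [0.2, -0.0, 0.3]
opening: 1.001
grasp_force: 0.0
```

```bash
python3 - <<'E'
from m import *
M=tcp();np.save("w2.npy",M);I=ctrl.camera("wrist")[:,:,::-1];cv2.imwrite("pics/w2.png",I);print(M)
cv2.imwrite("pics/w2c.png",cv2.resize(I[60:360,150:550],None,fx=2,fy=2,interpolation=2))
E
```

```text
[[-0.9715  0.237   0.0013  0.4055]
 [ 0.237   0.9715  0.0001  0.2586]
 [-0.0012  0.0004 -1.      0.3002]
 [ 0.      0.      0.      1.    ]]
```

View pics/w2c.png

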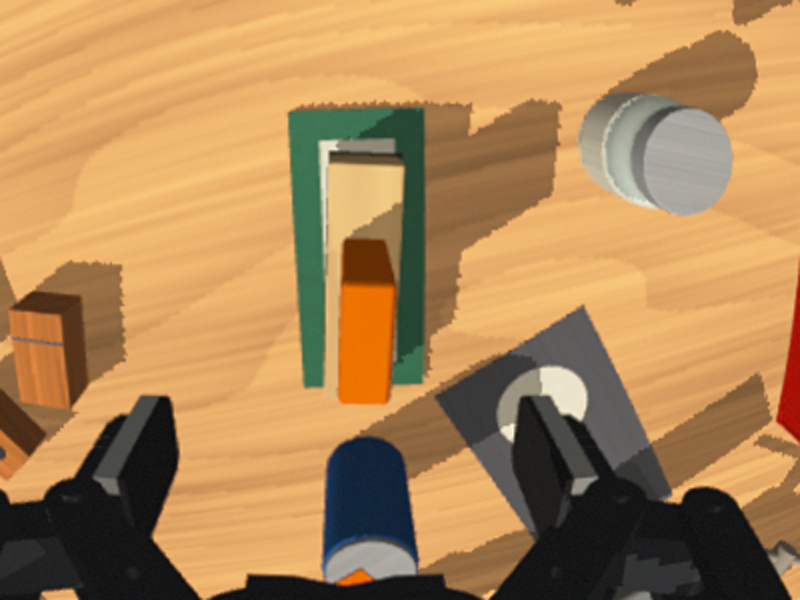

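Wrist crop: board corners (289,112), (424,108), (423,383), (305,387); block's near top edge (329,162)–(403,163); handle top (343,282), (394,285), (391,403), (339,402); jar at (690,160).

```bash
python3 - <<'E'
from m import *
M=np.load("w2.npy")
w=lambda x,y:(150+x/2,60+y/2)
W=lambda x,y,z:onz("wrist",w(x,y),z,M)
L=[(-.09,-.04),(-.09,.04),(.09,.04),(.09,-.04)]
print("park",*fit(L,[W(289,112,.006),W(424,108,.006),W(423,383,.006),W(305,387,.006)]))
H=np.array(L)*[60/180,24/80]
print("handle",*fit(H,[W(343,282,.125),W(394,285,.125),W(391,403,.125),W(339,402,.125)]))
print("block near",W(329,162,.051),W(403,163,.051))
# height by size
for z in(.105,.125,.145):
  A,B,C,D=[W(*p,z) for p in((343,282),(394,285),(391,403),(339,402))];print(z,np.linalg.norm(A-B),np.linalg.norm(A-D))
# height by two views (top left handle corners)
print(tri(ray("top",(120+242/3,80+405/3)),ray("wrist",w(391,403),M)),tri(ray("top",(120+222/3,80+466/3)),ray("wrist",w(394,285),M)))
print("spot",W(543,405,0),"lid",W(371,565,.109))
E
```

```text
park [0.4332 0.2611] -0.2062566920374871 [0.0008 0.0008 0.0008 0.0008]
handle [0.4381 0.2596] -0.2570578071138755 [0.0015 0.0023 0.0012 0.0015]
block near [0.3664 0.2589 0.051 ] [0.3759 0.296  0.051 ]
0.105 0.023199016967695607 0.062341341632092116
0.125 0.021448291255543088 0.05763672031656954
0.145 0.01969756554339048 0.05293209900104702
(array([0.4687, 0.2626, 0.1238]), np.float64(0.0014601117647916693)) (array([0.4118, 0.2769, 0.1297]), np.float64(0.0001313880993441383))
spot [0.573  0.3625 0.    ] lid [0.584  0.2296 0.109 ]
```

```bash
python3 - <<'E'
from m import *
go([.438,.2596,.19],1.314);go([.438,.2596,.142],1.314)
o=np.array([.5144,-.2793]);th=.0744;Q=np.array([[np.cos(th),-np.sin(th)],[np.sin(th),np.cos(th)]])
for p in((605,242),(535,247),(650,454),(440,468)):
    print(((onz("top",(220+p[0]/3,80+p[1]/3),.06)[:2]-o)@Q))
E
```

```text
shift [-0.0308  0.0092  0.1101] turn [0.0002 0.001  0.016 ] t 8.35
shift [-0.0307  0.0092  0.1581] turn [0.0002 0.001  0.016 ] t 8.35
[ 0.1063 -0.1047]
[ 0.1072 -0.0344]
[-0.1071 -0.1236]
[-0.1025  0.0824]
```

Request:
carry_out:
  steps: [-0.031,0.009,0.05,0,0,0.016,1,-0.031,0.009,0.11,0,0,0.016,1,-0.031,0.009,0.11,0,0,0.016,1,-0.031,0.009,0.14,0,0,0.016,1,-0.031,0.009,0.158,0,0,0.016,1,-0.031,0.009,0.158,0,0,0.016,1,-0.031,0.009,0.158,0,0,0.016,0,-0.031,0.009,0.158,0,0,0.016,0,-0.031,0.009,0.158,0,0,0.016,0,-0.031,0.009,0.158,0,0,0.016,0,-0.031,0.009,0.158,0,0,0.016,0,-0.031,0.009,0.158,0,0,0.016,0,-0.031,0.009,0.158,0,0,0.016,0,-0.031,0.009,0.158,0,0,0.016,0,-0.031,0.009,0.158,0,0,0.016,0,-0.031,0.009,0.158,0,0,0.016,0]

```text
time_s: 9.95
eef_pos: [0.4383, 0.2601, 0.143]
eef_rot: [0.001, 0.128, 0.992, 0.0]
wrist_force: [-0.4, 0.1, 6.5]
opening: 0.273
grasp_force: 60.3
```

```bash
cat >> m.py <<'E'
bo=np.array([.5144,-.2793]);bth=.0744
def bay(x,yf,z,dyaw=0):  # pusher centre from its front face yf
    c,s_=np.cos(bth),np.sin(bth);X,Y=x,yf+.02
    return [bo[0]+c*X-s_*Y,bo[1]+s_*X+c*Y,z]
E
python3 - <<'E'
from m import *
print(ctrl.get_obs()["grasp_force"],tcp()[:3,3])
z=.138
go([.438,.2596,.16],1.314)
for x,y in((-.055,.40),(-.055,.2),(-.022,.12),(-.022,.05)): go(bay(x,y,z),bth+np.pi/2)
E
```

```text
60.26263475418091 [0.4383 0.2601 0.143 ]
shift [ 0.0001 -0.0005 -0.017 ] turn [0.0011 0.0018 0.0004] t 9.95
shift [-0.022  -0.1231  0.0049] turn [ 0.0008  0.002  -0.3308] t 9.95
shift [-0.087  -0.3123  0.0048] turn [ 0.0008  0.002  -0.3308] t 9.95
shift [-0.1441 -0.3772  0.0048] turn [ 0.0008  0.002  -0.3308] t 9.95
shift [-0.1669 -0.4434  0.0048] turn [ 0.0008  0.002  -0.3308] t 9.95
```

Request:
carry_out:
  steps: [0,0,-0.012,0,0,0,0,0,0,-0.015,0,0,0,0,-0.01,-0.04,-0.015,0,0,-0.11,0,-0.02,-0.08,-0.015,0,0,-0.22,0,-0.022,-0.123,-0.015,0,0,-0.331,0,-0.022,-0.123,-0.015,0,0,-0.331,0,-0.022,-0.123,-0.005,0,0,-0.331,0,-0.022,-0.123,0.004,0,0,-0.331,0,-0.022,-0.123,0.004,0,0,-0.331,0]

```text
time_s: 10.85
eef_pos: [0.4274, 0.136, 0.1368]
eef_rot: [-0.001, -0.037, 0.999, 0.0]
wrist_force: [0.6, 0.6, -3.6]
opening: 0.273
grasp_force: 61.2
```

```bash
python3 - <<'E'
from m import *
o=ctrl.get_obs();print(o["wrist_force"],o["opening"])
I=ctrl.camera("top")[:,:,::-1];I2=ctrl.camera("scene")[:,:,::-1]
a=cv2.resize(I[120:270,220:400],None,fx=2.2,fy=2.2,interpolation=2);b=cv2.resize(I2[100:250,270:450],None,fx=2.2,fy=2.2,interpolation=2)
cv2.imwrite("pics/s1.png",np.hstack([a,b]))
for x,y in((-.055,.40),(-.055,.2),(-.022,.12),(-.022,.05)): go(bay(x,y,.139),bth+np.pi/2)
E
```

```text
[ 0.566   0.6102 -3.5533] 0.2729480016793755
shift [-0.0012 -0.0007 -0.002 ] turn [ 0.0003 -0.0016  0.001 ] t 10.95
shift [-0.001  -0.2007 -0.0021] turn [ 0.0003 -0.0016  0.001 ] t 10.95
shift [-0.0339 -0.2808 -0.0021] turn [ 0.0003 -0.0016  0.001 ] t 10.95
shift [-0.0338 -0.3508 -0.0021] turn [ 0.0003 -0.0016  0.001 ] t 10.95
```

View pics/s1.png

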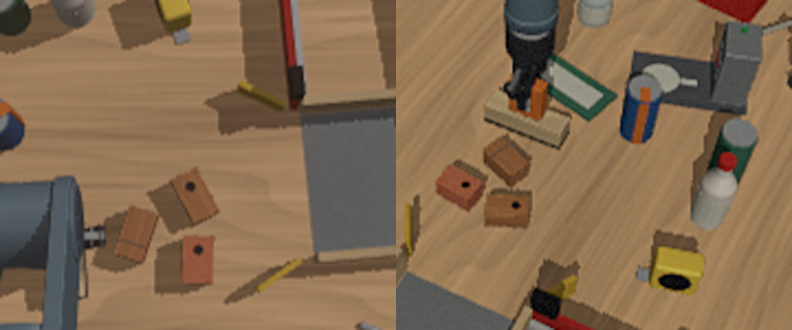

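The block is held upright behind the three offcuts and the gate is open clear of the mouth. Sweep in the left lane.

Request:
carry_out:
  steps: [0,-0.013,-0.001,0,0,0,0,0,-0.026,-0.001,0,0,0,0,0,-0.039,-0.001,0,0,0,0,0,-0.052,-0.001,0,0,0,0,0,-0.065,-0.001,0,0,0,0,0,-0.078,-0.001,0,0,0,0,0,-0.091,-0.001,0,0,0,0,0,-0.104,-0.001,0,0,0,0,0,-0.117,-0.001,0,0,0,0,0,-0.13,-0.001,0,0,0,0,0,-0.14,-0.001,0,0,0,0,0,-0.15,-0.001,0,0,0,0,0,-0.16,-0.001,0,0,0,0,0,-0.17,-0.001,0,0,0,0,0,-0.18,-0.001,0,0,0,0,0,-0.19,-0.001,0,0,0,0,0,-0.2,-0.001,0,0,0,0]

```text
time_s: 12.65
eef_pos: [0.4424, -0.065, 0.1389]
eef_rot: [-0.0, -0.037, 0.999, 0.0]
wrist_force: [-0.5, 1.8, -4.8]
opening: 0.276
grasp_force: 61.9
```

```bash
python3 - <<'E'
from m import *
o=ctrl.get_obs();print(o["wrist_force"],o["opening"])
I=ctrl.camera("top")[:,:,::-1];I2=ctrl.camera("scene")[:,:,::-1]
a=cv2.resize(I[120:270,220:400],None,fx=2.2,fy=2.2,interpolation=2);b=cv2.resize(I2[120:270,220:400],None,fx=2.2,fy=2.2,interpolation=2)
cv2.imwrite("pics/s2.png",np.hstack([a,b]))
for x,y in((-.055,.2),(-.022,.12),(-.022,.05)): go(bay(x,y,.139),bth+np.pi/2)
E
```

```text
[-0.5232  1.8009 -4.8251] 0.2759457672082936
shift [-0.0003  0.0019  0.0002] turn [-0.0014  0.0011 -0.0013] t 12.75
shift [-0.0334 -0.0781  0.0004] turn [-0.0014  0.0011 -0.0013] t 12.75
shift [-0.0335 -0.1481  0.0005] turn [-0.0014  0.0011 -0.0013] t 12.75
```

View pics/s2.png

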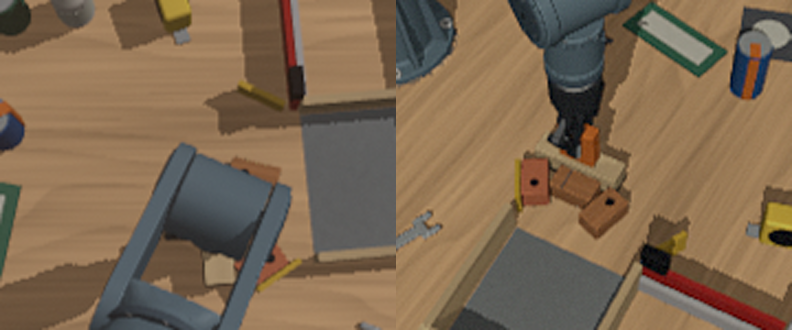

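All three pieces sit in front of the block, the left one along the wing. Continue inwards and in.

Request:
carry_out:
  steps: [-0.004,-0.01,0,0,0,0,0,-0.008,-0.02,0,0,0,0,0,-0.013,-0.03,0,0,0,0,0,-0.017,-0.04,0,0,0,0,0,-0.022,-0.05,0,0,0,0,0,-0.026,-0.06,0,0,0,0,0,-0.03,-0.07,0,0,0,0,0,-0.034,-0.08,0,0,0,0,0,-0.034,-0.08,0,0,0,0,0]

```text
time_s: 13.65
eef_pos: [0.4831, -0.1433, 0.1392]
eef_rot: [0.001, -0.037, 0.999, -0.001]
wrist_force: [0.8, 0.3, -3.6]
opening: 0.271
grasp_force: 62.1
```

```bash
python3 - <<'E'
from m import *
I=ctrl.camera("top")[:,:,::-1];I2=ctrl.camera("scene")[:,:,::-1]
a=cv2.resize(I[120:270,220:400],None,fx=2.2,fy=2.2,interpolation=2);b=cv2.resize(I2[120:270,220:400],None,fx=2.2,fy=2.2,interpolation=2)
cv2.imwrite("pics/s3.png",np.hstack([a,b]))
for x,y in((-.022,.12),(-.022,.05)): go(bay(x,y,.139),bth+np.pi/2)
E
```

```text
shift [ 0.0001  0.0009 -0.0002] turn [-0.0005 -0.0001 -0.001 ] t 13.75
shift [ 0.0001 -0.0691 -0.0001] turn [-0.0005 -0.0001 -0.001 ] t 13.75
```

View pics/s3.png

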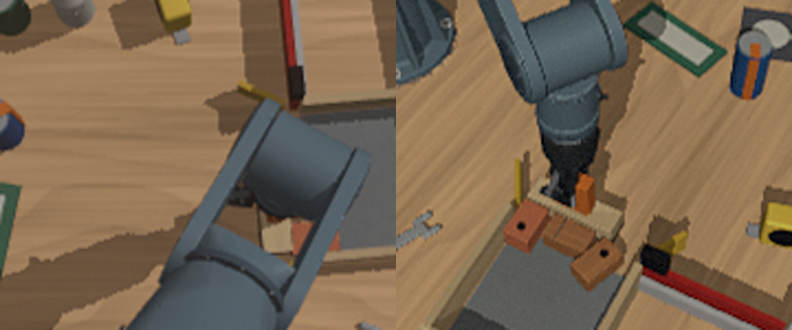

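All three are entering the bay in front of the block. Push on, then draw straight back.

Request:
carry_out:
  steps: [0,-0.01,0,0,0,0,0,0,-0.02,0,0,0,0,0,0,-0.03,0,0,0,0,0,0,-0.04,0,0,0,0,0,0,-0.05,0,0,0,0,0,0,-0.058,0,0,0,0,0,0,-0.066,0,0,0,0,0,0,-0.073,0,0,0,0,0,0,-0.078,0,0,0,0,0,0,-0.08,0,0,0,0,0,0,-0.08,0,0,0,0,0]

```text
time_s: 14.85
eef_pos: [0.4883, -0.2217, 0.139]
eef_rot: [0.0, -0.037, 0.999, -0.0]
wrist_force: [0.3, -0.2, -4.0]
opening: 0.269
grasp_force: 62.1
```

Request:
carry_out:
  steps: [0,0.01,0,0,0,0,0,0,0.03,0,0,0,0,0,0,0.06,0,0,0,0,0,0,0.09,0,0,0,0,0,0,0.12,0,0,0,0,0,0,0.16,0,0,0,0,0,0,0.2,0,0,0,0,0,0,0.24,0,0,0,0,0,0,0.28,0,0,0,0,0,0,0.28,0,0,0,0,0]

```text
time_s: 15.85
eef_pos: [0.4652, 0.0633, 0.1387]
eef_rot: [-0.001, -0.04, 0.999, 0.001]
wrist_force: [0.7, -0.7, -4.4]
opening: 0.274
grasp_force: 62.1
```

```bash
python3 - <<'E'
from m import *
print(tcp()[:3,3])
I=ctrl.camera("top")[:,:,::-1];I2=ctrl.camera("scene")[:,:,::-1]
a=cv2.resize(I[120:270,220:400],None,fx=2.2,fy=2.2,interpolation=2);b=cv2.resize(I2[120:270,220:400],None,fx=2.2,fy=2.2,interpolation=2)
cv2.imwrite("pics/s4.png",np.hstack([a,b]))
E
```

```text
[0.4652 0.0633 0.1387]
```

View pics/s4.png

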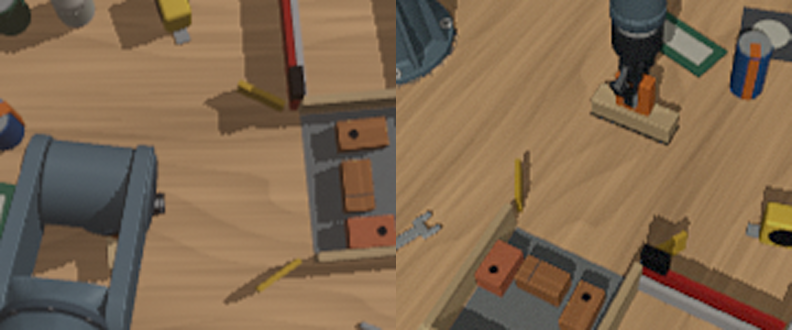

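All three lie inside the bay, well behind the gate's plane, with none left outside. Park the block now.

```bash
python3 - <<'E'
from m import *
go([.4332,.2611,.165],1.365);go([.4332,.2611,.144],1.365)
E
```

```text
shift [ 0.0175  0.2032 -0.0261] turn [-0.0002  0.0001  0.2839] t 15.95
shift [ 0.0175  0.2032 -0.0051] turn [-0.0002  0.0001  0.2839] t 15.95
```

Request:
carry_out:
  steps: [0,0,-0.026,0,0,0,0,0.004,0.04,-0.026,0,0,0.06,0,0.008,0.08,-0.026,0,0,0.12,0,0.012,0.12,-0.026,0,0,0.18,0,0.016,0.16,-0.026,0,0,0.24,0,0.0175,0.19,-0.026,0,0,0.284,0,0.0175,0.203,-0.026,0,0,0.284,0,0.0175,0.203,-0.026,0,0,0.284,0,0.0175,0.203,-0.026,0,0,0.284,0,0.0175,0.203,-0.015,0,0,0.284,0,0.0175,0.203,-0.009,0,0,0.284,0,0.0175,0.203,-0.006,0,0,0.284,0,0.0175,0.203,-0.006,0,0,0.284,0]

```text
time_s: 17.25
eef_pos: [0.4345, 0.2584, 0.1439]
eef_rot: [-0.001, 0.105, 0.994, -0.0]
wrist_force: [0.0, -0.4, -3.1]
opening: 0.273
grasp_force: 62.4
```

```bash
python3 - <<'E'
from m import *
o=ctrl.get_obs();print(o["wrist_force"],o["opening"]);go([.4332,.2611,.144],1.365)
E
```

```text
[ 0.0027 -0.4115 -3.1287] 0.2732740020348262
shift [ 0.0019  0.0024 -0.0001] turn [-0.001  -0.0017 -0.0049] t 17.25
```

Request:
carry_out:
  steps: [0.002,0.002,0,0,0,-0.004,0,0.002,0.002,0,0,0,-0.004,0,0.002,0.002,0.001,0,0,-0.004,0,0.002,0.002,0.001,0,0,-0.004,0,0.002,0.002,0.001,0,0,-0.004,1,0.002,0.002,0.001,0,0,-0.004,1,0.002,0.002,0.001,0,0,-0.004,1,0.002,0.002,0.001,0,0,-0.004,1,0.002,0.002,0.001,0,0,-0.004,1,0.002,0.002,0.001,0,0,-0.004,1,0.002,0.002,-0.03,0,0,-0.004,1,0.002,0.002,-0.08,0,0,-0.004,1,0.033,0.002,-0.12,0,0,-0.004,1,0.033,0.002,-0.157,0,0,-0.004,1,0.033,0.002,-0.157,0,0,-0.004,1,0.033,0.002,-0.157,0,0,-0.004,1]

```text
time_s: 18.85
eef_pos: [0.4034, 0.2681, 0.3028]
eef_rot: [0.001, 0.103, 0.995, 0.001]
wrist_force: [-0.4, -0.6, 0.2]
opening: 1.001
grasp_force: 0.0
```

```bash
python3 - <<'E'
from m import *
M=tcp();np.save("w3.npy",M);I=ctrl.camera("wrist")[:,:,::-1];print(M)
cv2.imwrite("pics/w3c.png",cv2.resize(I[60:360,150:550],None,fx=2,fy=2,interpolation=2))
E
```

```text
[[-0.9789  0.2041  0.0025  0.4034]
 [ 0.2041  0.979   0.0008  0.2681]
 [-0.0023  0.0013 -1.      0.3028]
 [ 0.      0.      0.      1.    ]]
```

View pics/w3c.png

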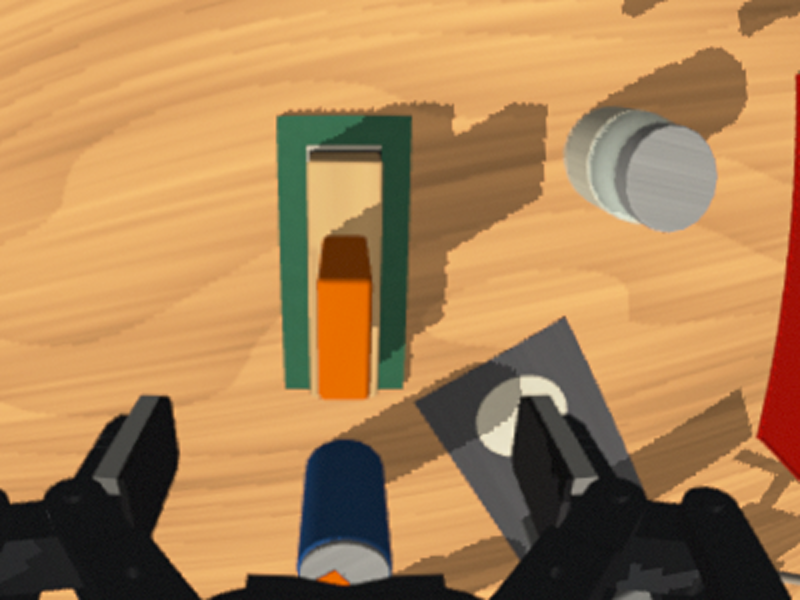

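The block sits centred and aligned on its board (board corners (277,116), (411,115), (405,388), (286,388); handle top (318,281), (371,281), (368,398), (319,398)).

```bash
python3 - <<'E'
from m import *
M=np.load("w3.npy")
W=lambda x,y,z:onz("wrist",(150+x/2,60+y/2),z,M)
L=np.array([(-.09,-.04),(-.09,.04),(.09,.04),(.09,-.04)])
p,th,r=fit(L,[W(277,116,.006),W(411,115,.006),W(405,388,.006),W(286,388,.006)]);print(p,th,r)
h,t2,r=fit(L*[1/3,.3],[W(318,281,.125),W(371,281,.125),W(368,398,.125),W(319,398,.125)]);print(h,t2,r)
c,s=np.cos(th),np.sin(th);print("offset",np.array([[c,s],[-s,c]])@(h-p),"near edge",[np.array([[c,s],[-s,c]])@(W(*q)[:2]-p) for q in((309,160,.051),(382,161,.051))])
# next: gate, from +x side, tool y along bay y
go([.63,-.05,.30],1.645);go([.68,-.168,.30],1.645);go([.68,-.168,.143],1.645)
E
```

```text
[0.4328 0.2613] -0.20107110464807337 [0.0008 0.0007 0.0003 0.0007]
[0.4335 0.2606] -0.21319776779129695 [0.002  0.0018 0.002  0.0018]
offset [ 0.0009 -0.0005] near edge [array([-0.0688, -0.0184]), array([-0.0681,  0.0197])]
shift [-0.2873 -0.2646  0.0013] turn [-0.0002 -0.0003 -0.28  ] t 18.9
shift [-0.3604 -0.3699  0.0014] turn [-0.0002 -0.0003 -0.28  ] t 18.9
shift [-0.3604 -0.3699  0.1584] turn [-0.0002 -0.0003 -0.28  ] t 18.9
```

Request:
carry_out:
  steps: [-0.287,-0.265,0,0,0,-0.28,0,-0.287,-0.265,0,0,0,-0.28,0,-0.287,-0.265,0,0,0,-0.28,0,-0.287,-0.265,0,0,0,-0.28,0,-0.287,-0.265,0,0,0,-0.28,0,-0.287,-0.265,0,0,0,-0.28,0,-0.287,-0.265,0,0,0,-0.28,0,-0.287,-0.265,0,0,0,-0.28,0,-0.37,-0.367,0,0,0,-0.28,0,-0.37,-0.367,0,0,0,-0.28,0,-0.37,-0.367,0,0,0,-0.28,0,-0.37,-0.367,0,0,0,-0.28,0,-0.37,-0.367,0.05,0,0,-0.28,0,-0.37,-0.367,0.1,0,0,-0.28,0,-0.37,-0.367,0.14,0,0,-0.28,0,-0.37,-0.367,0.158,0,0,-0.28,0,-0.37,-0.367,0.158,0,0,-0.28,0,-0.37,-0.367,0.158,0,0,-0.28,0]

```text
time_s: 20.7
eef_pos: [0.6909, -0.1669, 0.145]
eef_rot: [0.001, -0.037, 0.999, -0.0]
wrist_force: [1.2, 0.4, -0.0]
opening: -0.001
grasp_force: 0.0
```

```bash
python3 - <<'E'
from m import *
go([.66,-.1692,.143],1.645);go([.48,-.1823,.143],1.645);go([.459,-.184,.143],1.645)
E
```

```text
shift [0.031 0.    0.002] turn [-0.0005  0.0011  0.0003] t 20.7
shift [0.2115 0.0004 0.0018] turn [-0.0005  0.0011  0.0003] t 20.7
shift [0.2325 0.0002 0.0017] turn [-0.0005  0.0011  0.0003] t 20.7
```

Request:
carry_out:
  steps: [0.008,0,0.001,0,0,0,0,0.016,0,0.001,0,0,0,0,0.024,0,0.001,0,0,0,0,0.034,0,0.001,0,0,0,0,0.046,0,0.001,0,0,0,0,0.058,0,0.001,0,0,0,0,0.07,0,0.001,0,0,0,0,0.082,0,0.001,0,0,0,0,0.094,0,0.001,0,0,0,0,0.106,0,0.001,0,0,0,0,0.118,0,0.001,0,0,0,0,0.13,0,0.001,0,0,0,0,0.142,0,0.001,0,0,0,0,0.154,0,0.001,0,0,0,0,0.166,0,0.001,0,0,0,0,0.178,0,0.001,0,0,0,0,0.188,0,0.001,0,0,0,0,0.198,0,0.001,0,0,0,0,0.206,0,0.001,0,0,0,0,0.212,0,0.001,0,0,0,0]

```text
time_s: 22.7
eef_pos: [0.478, -0.1827, 0.1427]
eef_rot: [-0.0, -0.037, 0.999, 0.0]
wrist_force: [2.1, 0.1, -0.4]
opening: 0.001
grasp_force: 0.9
```

Request:
carry_out:
  steps: [0.003,0,0,0,0,0,0,0.006,0,0,0,0,0,0,0.009,0,0,0,0,0,0,0.011,0,0,0,0,0,0,0.013,0,0,0,0,0,0,0.015,0,0,0,0,0,0]

```text
time_s: 23.3
eef_pos: [0.4637, -0.1837, 0.1428]
eef_rot: [-0.0, -0.037, 0.999, 0.0]
wrist_force: [1.6, 1.1, -0.8]
opening: -0.0
grasp_force: 0.8
```

Request:
carry_out:
  steps: [0.002,0,0,0,0,0,0,0.003,0,0,0,0,0,0,0.004,0,0,0,0,0,0,0.005,0,0,0,0,0,0]

```text
time_s: 23.7
eef_pos: [0.4589, -0.1841, 0.1429]
eef_rot: [0.0, -0.037, 0.999, 0.0]
wrist_force: [5.9, 2.6, -2.1]
opening: 0.004
grasp_force: 3.0
```

Request:
carry_out:
  steps: [0.001,0,0,0,0,0,0,0.002,0,0,0,0,0,0,0.003,0,0,0,0,0,0,0.003,0,0,0,0,0,0]

```text
time_s: 24.1
eef_pos: [0.4584, -0.1842, 0.1431]
eef_rot: [0.004, -0.037, 0.999, -0.0]
wrist_force: [16.6, 4.1, -12.3]
opening: -0.003
grasp_force: 8.3
```

Request:
carry_out:
  steps: [-0.005,0,0,0,0,0,0,-0.02,0,0,0,0,0,0,-0.02,0,-0.04,0,0,0,0,-0.02,0,-0.09,0,0,0,0,-0.02,0,-0.14,0,0,0,0,-0.02,0,-0.157,0,0,0,0,-0.02,0,-0.157,0,0,0,0]

```text
time_s: 24.8
eef_pos: [0.477, -0.184, 0.3038]
eef_rot: [0.003, -0.037, 0.999, -0.002]
wrist_force: [0.8, 0.5, -1.1]
opening: 0.001
grasp_force: 0.0
```

```bash
python3 - <<'E'
from m import *
go([.50,.295,.32],1.571)
E
```

```text
shift [-0.0585  0.4759 -0.0182] turn [-0.0047  0.0051  0.074 ] t 24.8
```

Request:
carry_out:
  steps: [-0.058,0.476,-0.018,0,0,0.074,1,-0.058,0.476,-0.018,0,0,0.074,1,-0.058,0.476,-0.018,0,0,0.074,1,-0.058,0.476,-0.018,0,0,0.074,1,-0.058,0.476,-0.018,0,0,0.074,1,-0.058,0.476,-0.018,0,0,0.074,1,-0.058,0.476,-0.018,0,0,0.074,1,-0.058,0.476,-0.018,0,0,0.074,1,-0.058,0.476,-0.018,0,0,0.074,1,-0.058,0.476,-0.018,0,0,0.074,1,-0.058,0.476,-0.018,0,0,0.074,1,-0.058,0.476,-0.018,0,0,0.074,1,-0.058,0.476,-0.018,0,0,0.074,1]

```text
time_s: 26.1
eef_pos: [0.4981, 0.2949, 0.3166]
eef_rot: [-0.001, 0.0, 1.0, -0.001]
wrist_force: [0.7, -0.2, -0.4]
opening: 0.999
grasp_force: 0.0
```

```bash
python3 - <<'E'
from m import *
M=tcp();np.save("w4.npy",M);I=ctrl.camera("wrist")[:,:,::-1];print(M)
cv2.imwrite("pics/w4.png",I)
cv2.imwrite("pics/w4c.png",cv2.resize(I[60:360,150:550],None,fx=2,fy=2,interpolation=2))
E
```

```text
[[-1.      0.0007 -0.0021  0.4981]
 [ 0.0007  1.     -0.0014  0.2949]
 [ 0.0021 -0.0014 -1.      0.3166]
 [ 0.      0.      0.      1.    ]]
```

View pics/w4c.png

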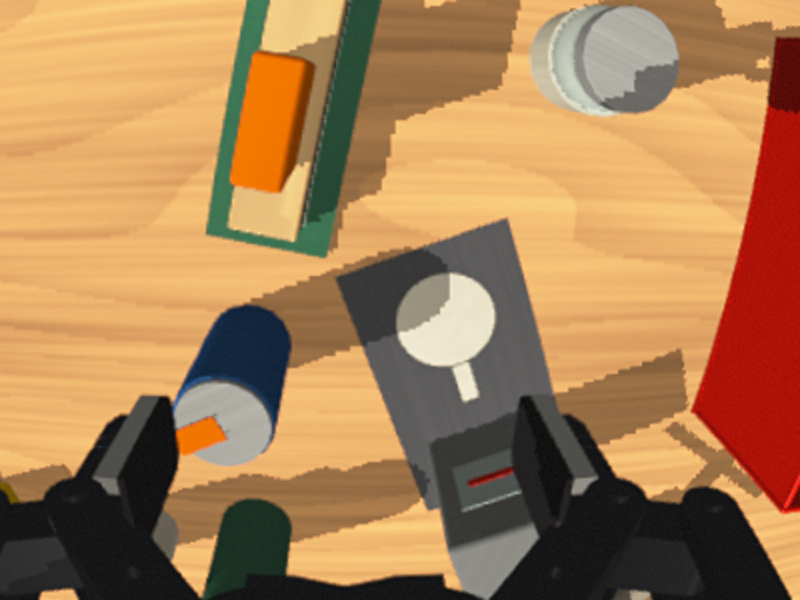

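The wrist crop shows the tin lid centred near (224,422) with its stripe running left to about (178,440), the spot centred at (446,319) with its tick to (467,385), the mat corners (337,278) and (508,218), and the scanner window around (495,475).

```bash
python3 - <<'E'
from m import *
M=np.load("w4.npy");I=cv2.imread("pics/w4.png")
w=lambda x,y:(150+x/2,60+y/2)
W=lambda x,y,z:onz("wrist",w(x,y),z,M)
sp=np.array([W(446+50*np.cos(a),319+47*np.sin(a),0) for a in np.linspace(0,6.28,40)]).mean(0);print("spot",sp,W(446,319,0),W(396,319,0)-W(496,319,0),W(446,272,0)-W(446,366,0))
a,b=W(337,278,0),W(508,218,0);print("mat edge",a,b,np.linalg.norm(a-b),"x dir",np.arctan2(*(a-b)[[1,0]])+np.pi/2,np.arctan2(*(b-a)[[1,0]])-np.pi/2)
for p,q in(((337,278),(430,510)),((508,218),(552,395))):
    d=W(*q,0)-W(*p,0);print("side dir",np.arctan2(d[1],d[0]))
t=W(467,385,0)-sp;print("tick",np.arctan2(t[1],t[0]),np.linalg.norm(t))
mid=(a+b)/2
print("spot from edge",np.linalg.norm(mid-sp),np.arctan2(*(sp-mid)[[1,0]]))
# tin
for uv in((224,422),):
    print("lid",W(*uv,.109),tri(ray("wrist",w(*uv),M),ray("top",(120+287/3,80+279/3))),tri(ray("wrist",w(*uv),M),ray("scene",(230+510*.3,80+196*.3))))
L,Rr,B,Tp=W(173,422,.109),W(275,422,.109),W(224,465,.109),W(224,379,.109);print("diam",np.linalg.norm(L-Rr),np.linalg.norm(B-Tp))
hsv=cv2.cvtColor(I,cv2.COLOR_BGR2HSV);m=((hsv[...,0]<18)&(hsv[...,1]>200)&(hsv[...,2]>150)).astype(np.uint8);m[:240]=0;m[:,:215]=0;m[:,300:]=0
ys,xs=np.nonzero(m);print("orange n",len(xs),xs.min(),xs.max(),ys.min(),ys.max())
P=np.array([onz("wrist",(x,y),.109,M)[:2] for x,y in zip(xs,ys)]);c=P.mean(0);ev,V=np.linalg.eigh(np.cov(P.T));v=V[:,1];v=v if v[1]<0 else -v
print("stripe mean",c,"pca dir",np.arctan2(v[1],v[0]),np.sqrt(ev))
lid=W(224,422,.109)[:2];d=c-lid;print("from lid centre",np.arctan2(d[1],d[0]),np.linalg.norm(d))
i=xs.argmax();print("inner end px",xs[i],ys[i],"col xs medians",[(x,ys[xs==x].min(),ys[xs==x].max()) for x in range(xs.min(),xs.max()+1,3)])
E
```

```text
spot [0.5745 0.3633 0.    ] [0.5739 0.3621 0.    ] [-0.0006 -0.0694  0.    ] [-0.0692 -0.004   0.    ]
mat edge [0.5445 0.2882 0.    ] [0.5033 0.4001 0.    ] 0.11924020561025628 x dir 0.3534551694582331 0.3534551694582331
side dir 0.35767896101788155
side dir 0.33823881843957526
tick 0.3300937505187742 0.053590173150630235
spot from edge 0.05410421196088808 0.3614490345236545
lid [0.5887 0.2294 0.109 ] (array([0.5904, 0.2274, 0.1041]), np.float64(0.0014766163859433249)) (array([0.5903, 0.23  , 0.1084]), np.float64(0.0013000658790587164))
diam 0.05580736735866935 0.05453685817887405
orange n 274 238 261 269 286
stripe mean [0.5978 0.2139] pca dir -1.0318389461153314 [0.0043 0.0078]
from lid centre -1.0407812517896085 0.018057352615585377
inner end px 261 277 col xs medians [(238, np.int64(275), np.int64(278)), (241, np.int64(274), np.int64(286)), (244, np.int64(273), np.int64(286)), (247, np.int64(272), np.int64(284)), (250, np.int64(271), np.int64(283)), (253, np.int64(269), np.int64(282)), (256, np.int64(269), np.int64(281)), (259, np.int64(274), np.int64(279))]
```

```bash
python3 - <<'E'
from m import *
go([.589,.229,.22],.534);go([.589,.229,.129],.534)
E
```

```text
shift [-0.0909 -0.0655  0.0969] turn [-0.0017 -0.0008  1.0355] t 26.15
shift [-0.0911 -0.0654  0.1879] turn [-0.0017 -0.0008  1.0355] t 26.15
```

Request:
carry_out:
  steps: [-0.091,-0.065,0.05,0,0,1.035,1,-0.091,-0.065,0.05,0,0,1.035,1,-0.091,-0.065,0.05,0,0,1.035,1,-0.091,-0.065,0.05,0,0,1.035,1,-0.091,-0.065,0.05,0,0,1.035,1,-0.091,-0.065,0.05,0,0,1.035,1,-0.091,-0.065,0.05,0,0,1.035,1,-0.091,-0.065,0.05,0,0,1.035,1,-0.091,-0.065,0.05,0,0,1.035,1,-0.091,-0.065,0.05,0,0,1.035,1]

```text
time_s: 27.15
eef_pos: [0.5895, 0.2305, 0.2679]
eef_rot: [0.0, 0.494, 0.87, -0.0]
wrist_force: [-0.1, -0.1, 0.7]
opening: 1.0
grasp_force: 0.0
```

```bash
python3 - <<'E'
from m import *
go([.589,.229,.129],.534)
M=tcp();I=ctrl.camera("wrist")[:,:,::-1];cv2.imwrite("pics/w5.png",I)
hsv=cv2.cvtColor(I,cv2.COLOR_BGR2HSV);m=((hsv[...,0]<18)&(hsv[...,1]>180)&(hsv[...,2]>120)).astype(np.uint8)
n,l,s,c=cv2.connectedComponentsWithStats(m)
for i in range(1,n):
    if s[i,4]>60: print(s[i],c[i],onz("wrist",c[i],.109,M))
print("lid expected px",proj("wrist",[.589,.229,.109],M))
E
```

```text
shift [-0.001  -0.0012  0.1389] turn [-0.0001  0.0001  0.0038] t 27.15
[ 133   44   93   67 3405] [177.7721  79.3316] [0.4403 0.2611 0.109 ]
[567 114  23  69 588] [577.0731 146.8078] [0.77   0.4053 0.109 ]
[ 584  123   56   42 1363] [613.573  144.0117] [0.8205 0.4455 0.109 ]
[ 590  177   50   38 1211] [615.7597 195.1065] [0.8705 0.4092 0.109 ]
[310 210  22  34 635] [320.7827 226.7244] [0.5978 0.2134 0.109 ]
[162 380  38  19 136] [180.5294 389.1985] [ 0.5614 -0.089   0.109 ]
[172 392  17   8  68] [177.9118 396.5588] [ 0.5628 -0.1123  0.109 ]
lid expected px [321.311  205.8602]
```

Request:
carry_out:
  steps: [-0.001,-0.001,0.045,0,0,0.004,1,-0.001,-0.001,0.09,0,0,0.004,1,-0.001,-0.001,0.12,0,0,0.004,1,-0.001,-0.001,0.139,0,0,0.004,1,-0.001,-0.001,0.139,0,0,0.004,1,-0.001,-0.001,0.139,0,0,0.004,0,-0.001,-0.001,0.139,0,0,0.004,0,-0.001,-0.001,0.139,0,0,0.004,0,-0.001,-0.001,0.139,0,0,0.004,0,-0.001,-0.001,0.139,0,0,0.004,0,-0.001,-0.001,0.139,0,0,0.004,0,-0.001,-0.001,0.139,0,0,0.004,0,-0.001,-0.001,0.139,0,0,0.004,0]

```text
time_s: 28.5
eef_pos: [0.5903, 0.23, 0.1311]
eef_rot: [0.001, 0.496, 0.868, 0.001]
wrist_force: [-1.1, -0.9, 6.7]
opening: 0.667
grasp_force: 64.5
```

```bash
python3 - <<'E'
from m import *
print(tcp()[:3,3]);go([.5741,.363,.15],1.92);go([.5741,.363,.131],1.92)
E
```

```text
[0.5903 0.23   0.1311]
shift [ 0.1228  0.0536 -0.0189] turn [ 0.0019  0.0034 -1.3878] t 28.5
shift [0.1229 0.0536 0.0001] turn [ 0.0019  0.0034 -1.3878] t 28.5
```

Request:
carry_out:
  steps: [0,0,-0.012,0,0,0,0,0,0,-0.015,0,0,0,0,0.03,0.013,-0.015,0,0,-0.14,0,0.06,0.026,-0.015,0,0,-0.28,0,0.09,0.04,-0.015,0,0,-0.42,0,0.11,0.05,-0.015,0,0,-0.56,0,0.123,0.054,-0.015,0,0,-0.7,0,0.123,0.054,-0.015,0,0,-0.84,0,0.123,0.054,-0.015,0,0,-0.98,0,0.123,0.054,-0.015,0,0,-1.12,0,0.123,0.054,-0.015,0,0,-1.26,0,0.123,0.054,-0.015,0,0,-1.388,0,0.123,0.054,-0.015,0,0,-1.388,0,0.123,0.054,-0.015,0,0,-1.388,0]

```text
time_s: 29.9
eef_pos: [0.573, 0.363, 0.1438]
eef_rot: [-0.0, -0.172, 0.985, -0.0]
wrist_force: [0.5, -0.3, -3.7]
opening: 0.666
grasp_force: 64.8
```

```bash
python3 - <<'E'
from m import *
print(ctrl.get_obs()["grasp_force"]);go([.5741,.363,.131],1.92)
E
```

```text
64.79131937026978
shift [-0.001  -0.0004  0.0128] turn [-0.     -0.0004 -0.0034] t 29.9
```

Request:
carry_out:
  steps: [-0.001,0,0.006,0,0,-0.003,0,-0.001,0,0.01,0,0,-0.003,0,-0.001,0,0.0125,0,0,-0.003,0,-0.001,0,0.0135,0,0,-0.003,0,-0.001,0,0.0135,0,0,-0.003,0]

```text
time_s: 30.4
eef_pos: [0.5742, 0.3634, 0.1313]
eef_rot: [-0.0, -0.175, 0.985, -0.0]
wrist_force: [-2.2, -2.0, 3.5]
opening: 0.664
grasp_force: 65.2
```

Request:
carry_out:
  steps: [0,0,0,0,0,0,1,0,0,0,0,0,0,1,0,0,0,0,0,0,1,0,0,0,0,0,0,1,0,0,0,0,0,0,1,0,0,-0.03,0,0,0,1,0,0,-0.08,0,0,0,1,0,0,-0.13,0,0,0,1,0,0,-0.17,0,0,0,1,0,0,-0.17,0,0,0,1,0.04,0,-0.17,0,0,0,1,0.04,0,-0.17,0,0,0,1]

```text
time_s: 31.6
eef_pos: [0.5318, 0.3484, 0.297]
eef_rot: [-0.004, -0.176, 0.984, -0.001]
wrist_force: [0.1, 0.4, -0.3]
opening: 1.0
grasp_force: 0.0
```

```bash
python3 - <<'E'
from m import *
M=tcp();I=ctrl.camera("wrist")[:,:,::-1].copy();np.save("w6.npy",M);print(M[:3,3])
hsv=cv2.cvtColor(I,cv2.COLOR_BGR2HSV);m=((hsv[...,0]<18)&(hsv[...,1]>180)&(hsv[...,2]>120)).astype(np.uint8)
e=proj("wrist",[.5741,.363,.109],M);print("lid expected",e)
n,l,s,c=cv2.connectedComponentsWithStats(m)
for i in range(1,n):
    if s[i,4]>40 and np.linalg.norm(c[i]-e)<80: print(s[i],c[i],onz("wrist",c[i],.109,M))
J=cv2.resize(I[int(e[1])-75:int(e[1])+75,int(e[0])-90:int(e[0])+90],None,fx=2.5,fy=2.5,interpolation=2)
K=cv2.resize(ctrl.camera("top")[80:280,120:420,::-1],None,fx=1.15,fy=1.875,interpolation=2)
print("crop origin",int(e[0])-90,int(e[1])-75)
cv2.imwrite("pics/fin.png",np.hstack([J,K]));print(J.shape,K.shape)
E
```

```text
[0.5318 0.3484 0.297 ]
lid expected [322.5595 242.8099]
[311 245  19  28 436] [319.7638 259.0321] [0.5912 0.3665 0.109 ]
crop origin 232 167
(375, 450, 3) (375, 345, 3)
```

View pics/fin.png

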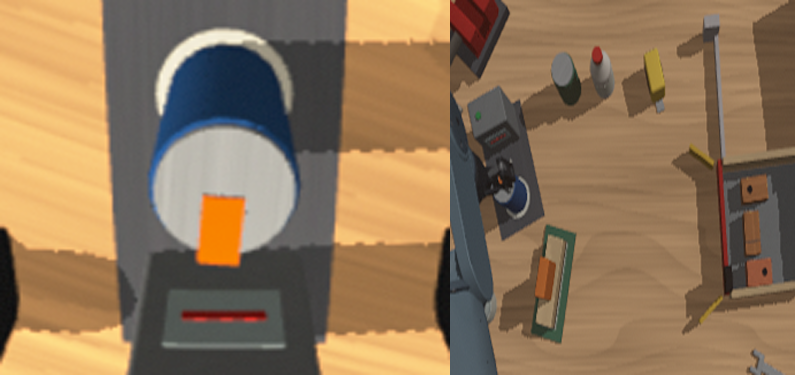

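The tin stands on the spot, with the lid centred at crop (225,190), but its stripe leans a few degrees off the window (from (224,195) to (218,265)). The bay is shut with all offcuts inside, and the block is parked. I'll measure the lean.

```bash
cat > st.py <<'E'
from m import *
M=tcp();I=ctrl.camera("wrist")[:,:,::-1].copy()
hsv=cv2.cvtColor(I,cv2.COLOR_BGR2HSV);m=((hsv[...,0]<18)&(hsv[...,1]>180)&(hsv[...,2]>120)).astype(np.uint8)
e=proj("wrist",[.5741,.363,.109],M)
n,l,s,c=cv2.connectedComponentsWithStats(m)
i=min((i for i in range(1,n) if s[i,4]>100),key=lambda i:np.linalg.norm(c[i]-e))
ys,xs=np.nonzero(l==i)
P=np.array([onz("wrist",(x,y),.109,M)[:2] for x,y in zip(xs,ys)]);a=.349;Q=np.array([[np.cos(a),np.sin(a)],[-np.sin(a),np.cos(a)]])
S=(P-[.5741,.363])@Q.T
print("stripe in station frame mean",S.mean(0),S.min(0),S.max(0))
b=[(x,S[(abs(S[:,0]-x)<.002),1].mean(),S[(abs(S[:,0]-x)<.002),1].min(),S[(abs(S[:,0]-x)<.002),1].max()) for x in np.arange(.005,.028,.004)]
print(np.array(b)); k=[r for r in b if not np.isnan(r[1])]
print("slope",np.polyfit(S[:,0],S[:,1],1))
# lid circle: grey low-sat pixels
L=((hsv[...,1]<40)&(hsv[...,2]>110)).astype(np.uint8)|(l==i).astype(np.uint8)
n,l2,s,c=cv2.connectedComponentsWithStats(L);j=l2[int(e[1]),int(e[0])];print("lid comp",s[j])
ys,xs=np.nonzero(l2==j);P=np.array([onz("wrist",(x,y),.109,M)[:2] for x,y in zip(xs,ys)])
hull=cv2.convexHull(P.astype(np.float32));(cx,cy),r=cv2.minEnclosingCircle(hull);print("lid centre st",Q@(np.array([cx,cy])-[.5741,.363]),r)
E
python3 st.py
```

```text
stripe in station frame mean [ 0.0175 -0.0026] [ 0.003  -0.0115] [0.0323 0.0057]
[[ 0.005  -0.0013 -0.0084  0.0057]
 [ 0.009  -0.0019 -0.0093  0.0057]
 [ 0.013  -0.0023 -0.0094  0.0048]
 [ 0.017  -0.0026 -0.0104  0.0049]
 [ 0.021  -0.0032 -0.0104  0.004 ]
 [ 0.025  -0.0032 -0.0105  0.004 ]]
slope [-0.0584 -0.0016]
lid comp [ 294  211   57   51 1914]
lid centre st [ 0.0013 -0.0011] 0.02751702256500721
```

```bash
python3 - <<'E'
from m import *
M=np.load("w6.npy");q=onz("wrist",(232+224/2.5,167+318/2.5),.065,M);print("window",q,np.arctan2(q[1]-.363,q[0]-.5741),np.hypot(q[1]-.363,q[0]-.5741))
go([.5745,.363,.297],1.92);go([.5745,.363,.131],1.92)
E
```

```text
window [0.6589 0.3931 0.065 ] 0.3406872893113897 0.08997455744605501
shift [-0.04   -0.0006  0.0033] turn [-0.      0.0004  0.003 ] t 31.75
shift [-0.0399 -0.0006  0.1693] turn [-0.      0.0004  0.003 ] t 31.75
```

Request:
carry_out:
  steps: [-0.04,0,0,0,0,0.003,1,-0.04,0,0,0,0,0.003,1,-0.04,0,0.05,0,0,0.003,1,-0.04,0,0.1,0,0,0.003,1,-0.04,0,0.14,0,0,0.003,1,-0.04,0,0.169,0,0,0.003,1,-0.04,0,0.169,0,0,0.003,1,-0.04,0,0.169,0,0,0.003,1,-0.04,0,0.169,0,0,0.003,0,-0.04,0,0.169,0,0,0.003,0,-0.04,0,0.169,0,0,0.003,0,-0.04,0,0.169,0,0,0.003,0,-0.04,0,0.169,0,0,0.003,0,-0.04,0,0.169,0,0,0.003,0,-0.04,0,0.169,0,0,0.003,0]

```text
time_s: 33.25
eef_pos: [0.5759, 0.364, 0.1346]
eef_rot: [0.003, -0.174, 0.985, 0.001]
wrist_force: [0.4, -0.7, 5.5]
opening: 0.666
grasp_force: 64.2
```

Request:
carry_out:
  steps: [0,0,-0.003,0,0,0,0,0,0,-0.003,0,0,0,0,0,0,-0.003,0,0,-0.04,0,0,0,-0.003,0,0,-0.08,0,0,0,-0.003,0,0,-0.082,0,0,0,-0.003,0,0,-0.082,0,0,0,-0.001,0,0,-0.082,0,0,0,0,0,0,-0.082,0,0,0,0,0,0,-0.082,0,0,0,0,0,0,-0.082,1,0,0,0,0,0,-0.082,1,0,0,0,0,0,-0.082,1,0,0,0,0,0,-0.082,1,0,0,0,0,0,-0.082,1,0,0,-0.03,0,0,-0.082,1,0,0,-0.08,0,0,-0.082,1,0,0,-0.13,0,0,-0.082,1,0,0,-0.17,0,0,-0.082,1,0.04,0,-0.17,0,0,-0.082,1,0.04,0,-0.17,0,0,-0.082,1]

```text
time_s: 35.25
eef_pos: [0.533, 0.349, 0.3014]
eef_rot: [-0.002, -0.214, 0.977, -0.0]
wrist_force: [-1.7, 0.1, -0.9]
opening: 1.001
grasp_force: 0.0
```

```bash
python3 st.py
```

```text
stripe in station frame mean [ 0.0165 -0.0012] [ 0.0019 -0.0092] [0.0312 0.0066]
[[ 0.005  -0.0011 -0.0086  0.0064]
 [ 0.009  -0.0015 -0.0085  0.0059]
 [ 0.013  -0.0007 -0.0083  0.0063]
 [ 0.017  -0.0013 -0.008   0.0057]
 [ 0.021  -0.001  -0.0077  0.006 ]
 [ 0.025  -0.0011 -0.0092  0.0064]]
slope [-0.0059 -0.0011]
lid comp [ 290  211   56   52 1882]
lid centre st [ 0.0002 -0.0013] 0.027407022193074226
```

```bash
python3 - <<'E'
from m import *
K=cv2.resize(ctrl.camera("top")[80:280,120:420,::-1],None,fx=1.15,fy=1.875,interpolation=2)
F=cv2.imread("pics/fin.png")[:,450:]
d=cv2.absdiff(K,F).max(2);d[:,:int(345*.45)]=d[:,:int(345*.45)]
ys,xs=np.nonzero(d>45);print(len(xs),(xs.min(),xs.max(),ys.min(),ys.max()) if len(xs) else 0, "right part",(d[:,150:]>45).sum(),"board",(d[220:345,75:130]>45).sum())
o=ctrl.get_obs();print(o["time_s"]);ctrl.hand_in()
E
```

```text
184 (np.int64(4), np.int64(76), np.int64(122), np.int64(355)) right part 0 board 0
35.35
the job is handed in; nothing more can be done
```

The job is handed in: all three offcuts are in the bay with the gate shut on its stop, the push block is parked about 1 mm off centre, and the blue tin stands within about 1.5 mm of the spot's centre with its stripe squarely facing the scanner.

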